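Unhook the stilt drawer from its stop and set it on the bat

TASK

Take the part-open drawer of kiln stilts right out of the little cabinet and set it down level on the middle of the green bat, with both stilts still in it. A stop lip hidden in the bay catches the hook tab on the drawer's back: draw the drawer level until you feel it stop, then tilt its front up and back so that the tab dips under the lip, and draw it out. Work gently by feel - do not haul on the stop, jam the drawer or drop it - and leave the other things where they are.

Things in the scene. Friction and masses are not known exactly. Their poses are not given: they have to be found in the camera images.
- bay_mouth (a point): right-hand bay of the cabinet, where the loose drawer stands. Point: middle of the front edge of the bay floor, 8 mm above the table. x points level into the bay, y across it, z up. The bay is 80 wide, 80 high, 134 deep, floor flat. From its roof hangs a steel stop lip, 2.5 thick, lower edge 47 above the floor, its front 3 to 51 behind this point: set anew each time, out of sight, to be felt.
- drawer_pull (a point): centre of the loose drawer's finger pull, an upright brown wooden fin in the middle of the blue front: 12 mm thick (along y), 32 long (x), 36 high (z). Axes are the drawer's: x from its front to its back (into the bay), y across, z up. 42 above the drawer's underside, 84 in front of drawer_mid.
- drawer_mid (a point): middle of the loose drawer's tray, 22 mm above its underside, axes as drawer_pull. Tray 120 long (x -60 to +60), 72 wide, walls 4 thick and 34 high; the blue front before it is 8 thick, 86 wide, 78 high, flush with the underside. It starts 22 to 36 open.
- drawer: the loose drawer, 0.26 to 0.42 kg; origin mid-underside of the tray. A hook tab, 44 mm wide, on the 4 thick back wall rises to 51: drawn level it catches behind the lip with 9 to 58 of tray still in the bay. Tilted front-up about the bottom rear edge on the bay floor it passes under the lip at 28 degrees; 33 gives 2 mm spare, over 34 meets the roof. Over 8 mm short of the stop, the walls jam under it.
- cabinet: light wooden bench-top cabinet with two blue-fronted drawers side by side (184 wide, 140 deep, 98 mm high), fixed; the left drawer is shut and does not move. Origin in the middle of its underside, x from front to back, z up. Includes the stop lip, which gives 1 mm at 15 N; the drawer drags at 2 to 4 N, a pull of 10 N is plenty to feel the lip; prying on it multiplies force.
- bat: the flat pale sage-green rectangular bat, 170 x 230 (x, y), 12 thick, lying fixed on the table; origin in the middle of its underside
- stilt_0: cream three-armed kiln stilt, 58 x 50 x 24, loose in the front half of the drawer; origin at its underside
- stilt_1: the like stilt in the rear half of the drawer; origin at its underside
- jar_ochre: stain jar with ochre cap, 46 across, 55 high, standing on the cabinet over the shut drawer; origin at its underside
- jar_chalk: stain jar with off-white cap, 38 across, 48 mm high, on the cabinet over the shut drawer; origin at its underside
- saucer_cobalt: white saucer with dark blue stain, 100 mm across, 33 high, on the table between robot and work; origin at its underside

How it is judged:
At the end, for the whole second after the job is handed in: The drawer stands at rest on the bat, released, level within 0.08 rad, its underside on the bat's top and its tray's middle within 50 mm (seen from above) of the bat's middle; both stilts lie in the tray (horizontal distance between drawer_mid and bat below 0.05 m and z of drawer in the frame of bat between 0.008 and 0.018 m and angle between drawer's own z axis and vertical below 0.08 rad and linear speed of drawer below 0.02 m/s and x of stilt_0 in the frame of drawer between -0.06 and 0.06 m and y of stilt_0 in the frame of drawer between -0.038 and 0.038 m and z of stilt_0 in the frame of drawer between -0.005 and 0.04 m and x of stilt_1 in the frame of drawer between -0.06 and 0.06 m and y of stilt_1 in the frame of drawer between -0.038 and 0.038 m and z of stilt_1 in the frame of drawer between -0.005 and 0.04 m); the robot touches nothing.
It fails at once if the drawer is hauled on, jammed or pried against the cabinet or its stop lip (over 30 N) (contact force between drawer and cabinet above 30 N).
It fails at once if the drawer is dropped or pressed on the bat (over 80 N) (contact force between drawer and bat above 80 N).
It fails at once if a bystander (the two jars on the cabinet, the blue-stained saucer) is moved more than 20 mm (distance of any of jar_ochre, jar_chalk, saucer_cobalt from where it was at the start of the episode above 0.02 m).
It also fails if it takes over 72 s, if anything falls off the work surface, if the arm or the gripper's body presses on something with over 40 N, if the wrist force passes 120 N, or if a joint passes its speed limit or range.

ROBOT

A 6-joint arm with a two-finger parallel gripper is mounted at the origin on the work surface; the furniture and walls round the work are solid. World frame = base frame: x ahead of the robot, y to its left, z up, the work surface at z = 0. Lengths are in m, angles in rad, forces in N, time in s.
With the tool pointing down it reaches from about 0.375 to 0.9 m from the base axis. Payload 3.1 kg.
Tool frame: the origin (TCP) lies on the centre line of the jaws, within the pads' length; the fingertips stand 25 mm ahead of it and the grasp point (between the pads) lies 6 mm ahead of it (robot.nose_length is the y of the fingertips in the tool frame, in m); y points along the fingers, z is the direction in which the jaws open and shut, and the axes are right-handed (so a half turn about y gives the same grasp; the last joint's range is limited). The gripper opens to 87 mm and grips with 3 to 60 N. Pads are 19 mm wide; open, the fingers measure 117 mm over their backs; the gripper's body (75 mm by 190 mm) begins 51 mm behind the grasp point.
Start: joints at [-1.375, 0.527, 1.433, -0, 1.181, -0.178], TCP at [0.228, -0.582, 0.248] pointing down, gripper open.
Joint ranges: [-3.08, 3.08], [-0.75, 2.2], [0.22, 2.44], [-1.43, 4.57], [0, 2.65], [-2.85, 2.85]. Speed limits (rad/s): [2.79, 2.79, 3.14, 3.14, 3.14, 3.14].

INTERFACE

Orientations are given as a unit quaternion [x, y, z, w].
In Python, from rig import robot, eyes, ticket gives the robot as it stands.
- The arm moves only by the tool play_rows, never from a script. Its argument "series" is a list of rows, each a list of 7 numbers: the opening, from 0 (shut) to 1 (fully open), then the shift along the tool's x, y, z scaled (see below), then the turn, a rotation vector about the tool's x, y, z scaled (see below). In form: [[claw, dx, dy, dz, ax, ay, az], ...]. A call has 1 to 12 rows; each row shifts and turns the commanded pose from where the row before left it, along the tool's axes as they then stand; what a row does not reach is not made up. The controller multiplies each number of a shift by 100 mm and each number of a turn by 180 degrees. A row lasts 1/12 s, in which the tool goes at most 41.7 mm and 7.16 degrees, less where a joint would pass 70% of its speed; a pose out of reach is approached as far as the arm can. A call with a number of a shift or a turn outside -1 to 1 is refused whole. A call with a gripper value outside its range is refused whole. The fingers move at their own pace and stop on an object; "grip_force" is the grip in N (left out, the last holds). Time passes only in rows, so rows that do not move let the fingers close. It gives the time, the measured TCP pose, the force and the opening at its end, in the units of the state.
- robot.get_obs(): the state, without advancing time (a new reading comes with each control period).
- eyes.camera(name): name is "scene" or "top" or "wrist"; returns the picture (420x560x3 uint8, red, green, blue); there is no depth.
- eyes.camera_params(name): a dict with "K" (3x3 intrinsics, pixels), "rvec" (rotation vector, rad) and "tvec" (3), from world to camera coordinates, as OpenCV has them. Camera axes: x right, y down, z forward; pixel columns grow to the right and rows downward; lengths in m; the calibration is good to about 2 mm. A picture is of the moment at which its call begins: read the wrist's pose just before it. camera_params takes no time and is no camera call; for the wrist camera it gives the pose at the moment of the call.
- ticket.hand_in(): hands the job in, once; it reports no verdict.
The state is a dict: "time": time; "q": joint angles; "joint_velocities": joint speeds; "joint_torque": joint torques, N m; "position": TCP position; "tool_rot": TCP orientation; "ft_force": force on the tool from outside, world axes, zero at the start; "moment": the same for the moment, N m; "grip_width": finger opening in m.
Only numpy, scipy, OpenCV 4.12 (cv2) and the standard library are available. Lean on these libraries where they do the work, as an engineer would, in place of code of your own. Each camera call takes 0.05 s, during which the arm holds its last target.

## Working session

There is one attempt and no reset: what is moved stays moved. The work goes in short steps, Python scripts to look and compute and a tool call to move; the robot and the scene stay as the last step left them, time stands still between calls to the robot, and variables do not carry over. Pictures are saved under pics/ and viewed, and the job is handed in when it is done.

Besides the shell and the picture viewer there is one more tool, called after "Call:" as name(argument=value, ...) on one line, values as JSON. play_rows: Moves the arm, as the interface text tells. Its arguments: {"type":"object","properties":{"series":{"type":"array","items":{"type":"array","items":{"type":"number"}}},"grip_force":{"type":"number"}},"required":["series"]}

```bash
ls; mkdir -p pics
python3 - <<'E'
from rig import robot, eyes, ticket
import cv2
for n in ["scene","top","wrist"]:
    cv2.imwrite(f"pics/{n}0.png",eyes.camera(n)[:,:,::-1]); p=eyes.camera_params(n); print(n,p)
print(robot.get_obs())
E
```

```text
pics
scene {'K': array([[430.16651127,   0.        , 277.14459146],
       [  0.        , 430.16651127, 208.77995181],
       [  0.        ,   0.        ,   1.        ]]), 'rvec': array([ 1.05243459, -2.42656301,  0.99404262]), 'tvec': array([0.35644917, 0.27223699, 0.97856834])}
top {'K': array([[526.51711901,   0.        , 281.94475154],
       [  0.        , 526.51711901, 205.97054745],
       [  0.        ,   0.        ,   1.        ]]), 'rvec': array([ 2.08824386, -2.14954059,  0.1665836 ]), 'tvec': array([0.10348428, 0.46009712, 1.08729075])}
wrist {'K': array([[378.17651455,   0.        , 283.36232321],
       [  0.        , 378.17651455, 208.53517493],
       [  0.        ,   0.        ,   1.        ]]), 'rvec': array([-2.42611662,  1.65188727,  0.20320007]), 'tvec': array([-0.62392615, -0.02927199,  0.38957847])}
{'time': 0.15, 'q': array([-1.37550573e+00,  5.28247409e-01,  1.43355939e+00, -1.20124347e-05,
        1.18139560e+00, -1.78481794e-01]), 'joint_velocities': array([-0.00034613, -0.00132185, -0.00288711, -0.00026836, -0.00163135,
       -0.00019809]), 'joint_torque': array([ 2.59720255e-04, -4.40428913e+01, -1.76842850e+01,  6.33357139e-02,
        5.51958173e-02, -9.45667421e-05]), 'position': array([ 0.22814385, -0.58134149,  0.24681506]), 'tool_rot': array([-0.13139085,  0.69536287, -0.69422471,  0.13137343]), 'ft_force': array([ 0.12601   ,  0.10469047, -0.84346679]), 'moment': array([-0.0397715 ,  0.02640065,  0.01386412]), 'grip_width': 0.08714746185991777}
```

View pics/scene0.png

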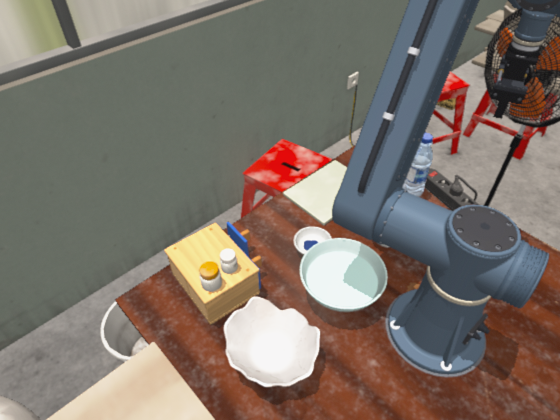

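View pics/top0.png

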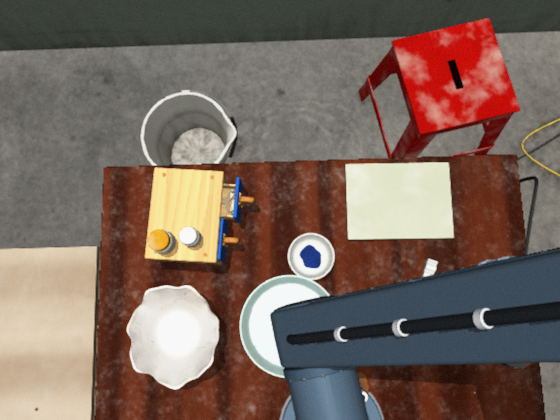

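View pics/wrist0.png

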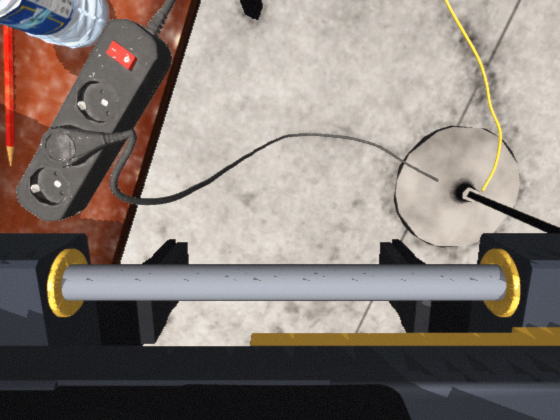

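```bash
cat > h.py <<'E'
import numpy as np, cv2
from rig import robot, eyes, ticket
from scipy.spatial.transform import Rotation as R
def ray(n,uv,P=None):
    p=P or eyes.camera_params(n); Rm=cv2.Rodrigues(p['rvec'])[0]
    c=-Rm.T@p['tvec']; d=Rm.T@np.linalg.inv(p['K'])@np.array([uv[0],uv[1],1.]); return c,d
def at(n,uv,z):
    c,d=ray(n,uv); return c+d*(z-c[2])/d[2]
def proj(n,X):
    p=eyes.camera_params(n); return cv2.projectPoints(np.atleast_2d(np.array(X,float)),p['rvec'],p['tvec'],p['K'],None)[0][:,0]
def st():
    o=robot.get_obs(); print('t',round(o['time'],2),'pos',o['position'].round(4),'q',o['q'].round(3),'F',o['ft_force'].round(1),'M',o['moment'].round(2),'w',round(o['grip_width'],4)); 
    print('tool axes cols\n',R.from_quat(o['tool_rot']).as_matrix().round(3)); return o
E
python3 - <<'E'
from h import *
a=cv2.imread('pics/top0.png')[155:275,135:265]
cv2.imwrite('pics/topc.png',cv2.resize(a,None,fx=4.6,fy=4.6,interpolation=cv2.INTER_CUBIC))
b=cv2.imread('pics/scene0.png')[210:330,150:290]
cv2.imwrite('pics/scenec.png',cv2.resize(b,None,fx=5,fy=5,interpolation=cv2.INTER_CUBIC))
for uv in [(347,164),(451,163),(454,239),(348,240)]: print(at('top',uv,.012))
for uv in [(153,168),(223,171),(217,262),(146,261)]: print(at('top',uv,.098))
print(at('top',(311,257),.02))
E
```

```text
[ 0.55878598 -0.05680504  0.012     ]
[ 0.55348923 -0.28692423  0.012     ]
[ 0.38423986 -0.27929384  0.012     ]
[ 0.38881035 -0.0507068   0.012     ]
[0.54119639 0.35456881 0.098     ]
[0.53003853 0.20895444 0.098     ]
[0.34282059 0.22233986 0.098     ]
[0.34891218 0.36554243 0.098     ]
[0.35363909 0.03114542 0.02      ]
```

View pics/topc.png

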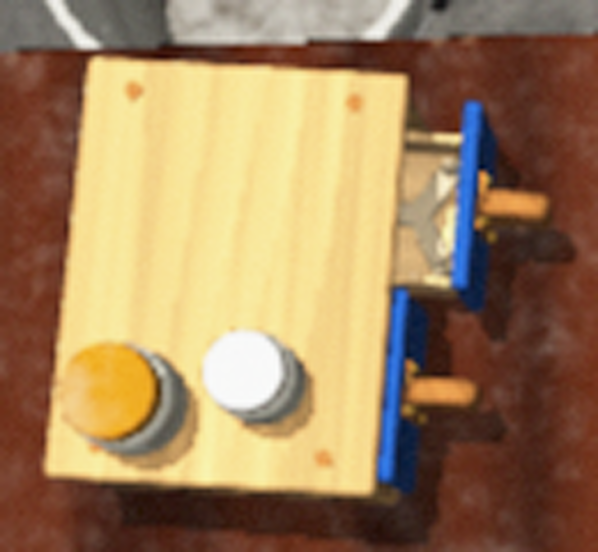

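View pics/scenec.png

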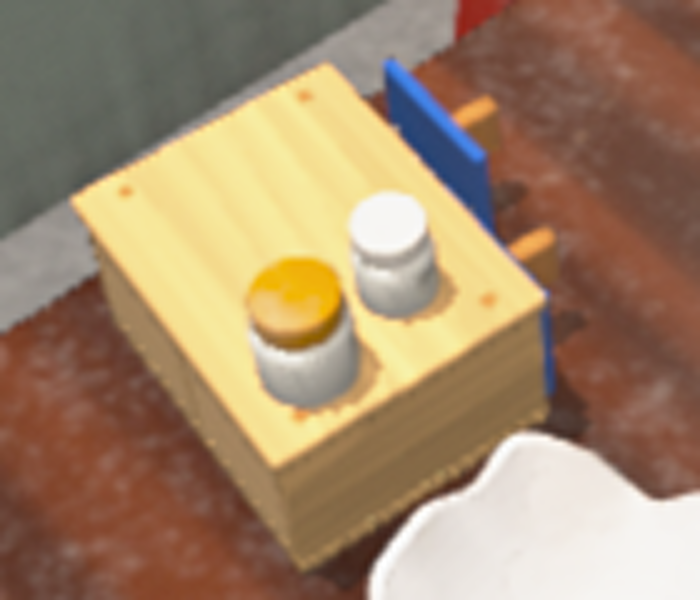

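```bash
cat > fit.py <<'E'
from h import *
from scipy.optimize import least_squares
T=lambda p:(135+p[0]/4.6-.4,155+p[1]/4.6-.4); S=lambda p:(150+p[0]/5-.4,210+p[1]/5-.4)
# cabinet corners (cab frame), pixel
C=[('top',(-.07,-.092,.098),T((408,74))),('top',(.07,-.092,.098),T((91,57))),('top',(-.07,.092,.098),T((377,496))),('top',(.07,.092,.098),T((45,473))),
('scene',(.07,-.092,.098),S((327,62))),('scene',(.07,.092,.098),S((72,199))),('scene',(-.07,.092,.098),S((547,296))),('scene',(.07,.092,.098),S((72,199))),('scene',(-.07,.092,.0),S((549,412)))]
C=[c for c in C]
# scene near corner (278,468) : back-left? resolved below
def W(p,X):
    c,s=np.cos(p[2]),np.sin(p[2]); X=np.array(X); return np.array([p[0]+c*X[0]-s*X[1],p[1]+s*X[0]+c*X[1],X[2]])
if __name__=='__main__':
    p0=[.44,.288,1.5]
    for n,X in [('scene',(sx*.07,sy*.092,.098)) for sx in(-1,1) for sy in(-1,1)]:
        u=proj(n,W(p0,X))[0]; print(X,((u-[150,210]+.4)*5).round())
    C=C[:4]+[('scene',(.07,-.092,.098),S((72,199))),('scene',(-.07,-.092,.098),S((327,62))),('scene',(-.07,.092,.098),S((547,296))),('scene',(.07,.092,.098),S((278,468))),('scene',(-.07,.092,0),S((549,412))),('scene',(.07,.092,0),S((305,570)))]
    f=lambda p:np.concatenate([proj(n,W(p,X))[0]-uv for n,X,uv in C])
    r=least_squares(f,p0); print(r.x,r.fun.reshape(-1,2).round(1))
    print('top only',least_squares(lambda p:f(p)[:8],p0).x)
    p=r.x
    for n,F in (('top',T),('scene',S)):
        print(n)
    # drawer opening: predict pixels for openings ; front panel outer face top corners & fin tip
    for o in (.02,.03,.04):
        for nm,X in [('fin tip top',(-.07-o-.008-.032,-.044,.068)),('fin root top',(-.07-o-.008,-.044,.068)),('front top outer R',(-.07-o-.008,-.087,.086)),('front top inner R',(-.07-o,-.087,.086)),('inner L',(-.07-o,-.001,.086)),('outer L',(-.07-o-.008,-.001,.086))]:
            print(o,nm,((proj('top',W(p,X))[0]-[135,155]+.4)*4.6).round(),((proj('scene',W(p,X))[0]-[150,210]+.4)*5).round(), W(p,X).round(4))
E
python3 fit.py
```

```text
(-0.07, -0.092, 0.098) [324.  66.]
(-0.07, 0.092, 0.098) [544. 294.]
(0.07, -0.092, 0.098) [ 76. 203.]
(0.07, 0.092, 0.098) [283. 461.]
[0.44213785 0.28779315 1.48663795] [[-0.9  1.3]
 [ 0.9  1.6]
 [-1.3 -1.3]
 [ 1.8 -0.1]
 [ 0.7 -0.3]
 [-0.4  0.3]
 [-1.3 -0.5]
 [-0.2 -2.1]
 [ 0.   0.7]
 [-0.1  1. ]]
top only [0.44285955 0.2880328  1.48276646]
top
scene
0.02 fin tip top [535. 204.] [481. 103.] [0.4751 0.1546 0.068 ]
0.02 fin root top [465. 201.] [429. 133.] [0.4777 0.1864 0.068 ]
0.02 front top outer R [468. 100.] [379.  60.] [0.5206 0.1828 0.086 ]
0.02 front top inner R [450.  99.] [366.  67.] [0.5213 0.1908 0.086 ]
0.02 inner L [436. 286.] [462. 168.] [0.4356 0.198  0.086 ]
0.02 outer L [454. 287.] [475. 160.] [0.4349 0.1901 0.086 ]
0.03 fin tip top [557. 206.] [497.  94.] [0.4742 0.1446 0.068 ]
0.03 fin root top [487. 202.] [445. 124.] [0.4769 0.1765 0.068 ]
0.03 front top outer R [490. 101.] [396.  51.] [0.5198 0.1729 0.086 ]
0.03 front top inner R [472. 100.] [383.  58.] [0.5204 0.1808 0.086 ]
0.03 inner L [458. 288.] [479. 158.] [0.4347 0.1881 0.086 ]
0.03 outer L [476. 289.] [492. 151.] [0.4341 0.1801 0.086 ]
0.04 fin tip top [579. 207.] [512.  86.] [0.4734 0.1346 0.068 ]
0.04 fin root top [509. 203.] [462. 114.] [0.4761 0.1665 0.068 ]
0.04 front top outer R [512. 102.] [412.  43.] [0.5189 0.1629 0.086 ]
0.04 front top inner R [494. 102.] [399.  50.] [0.5196 0.1709 0.086 ]
0.04 inner L [481. 289.] [495. 149.] [0.4339 0.1781 0.086 ]
0.04 outer L [498. 290.] [509. 141.] [0.4332 0.1701 0.086 ]
```

```bash
cat >> h.py <<'E'
YAW=1.485
d=np.array([np.cos(YAW),np.sin(YAW),0]); l=np.array([np.sin(YAW),-np.cos(YAW),0])  # into bay, right
up=np.array([0,0,1.])
def Rdown(sgn=1):
    z=sgn*l; y=-up; return np.stack([np.cross(y,z),y,z],1)
def delta(pos,Rt,o=None):
    o=o or robot.get_obs(); Rc=R.from_quat(o['tool_rot']).as_matrix()
    v=Rc.T@(np.array(pos)-o['position']); w=R.from_matrix(Rc.T@Rt).as_rotvec()
    print('shift units(100mm)',(v*10).round(4),'turn units(pi)',(w/np.pi).round(4))
E
python3 - <<'E'
from h import *
from fit import W
o=st()
p=[.4421,.2878,YAW]
print(W(p,(-.1205,-.044,.05)))
for s in (1,-1): delta([.4757,.165,.22],Rdown(s))
E
```

```text
t 0.15 pos [ 0.2281 -0.5813  0.2468] q [-1.376  0.528  1.434 -0.     1.181 -0.178] F [ 0.1  0.1 -0.8] M [-0.04  0.03  0.01] w 0.0871
tool axes cols
 [[-0.931 -0.     0.365]
 [-0.365  0.002 -0.931]
 [-0.    -1.    -0.002]]
[0.47561238 0.16397282 0.05      ]
shift units(100mm) [-5.0297  0.2791 -6.0438] turn units(pi) [ 0.0004 -0.3537 -0.0004]
shift units(100mm) [-5.0297  0.2791 -6.0438] turn units(pi) [4.000e-04 6.463e-01 5.000e-04]
```

Call:
play_rows(series=[[1,0,0,0,0,-0.0393,0],[1,0,0,0,0,-0.0393,0],[1,0,0,0,0,-0.0393,0],[1,0,0,0,0,-0.0393,0],[1,0,0,0,0,-0.0393,0],[1,0,0,0,0,-0.0393,0],[1,0,0,0,0,-0.0393,0],[1,0,0,0,0,-0.0393,0],[1,0,0,0,0,-0.0393,0]], grip_force=50)

```text
time: 0.9
position: [0.2282, -0.5815, 0.2471]
tool_rot: [-0.479, 0.52, -0.519, 0.48]
ft_force: [-0.2, -0.3, 0.0]
grip_width: 0.0865
```

Call:
play_rows(series=[[1,-0.3825,0,0.0915,0,0,0],[1,-0.3825,0,0.0915,0,0,0],[1,-0.3825,0,0.0915,0,0,0],[1,-0.3825,0,0.0915,0,0,0],[1,-0.3825,0,0.0915,0,0,0],[1,-0.3825,0,0.0915,0,0,0],[1,-0.3825,0,0.0915,0,0,0],[1,-0.3825,0,0.0915,0,0,0],[1,-0.3825,0,0.0915,0,0,0],[1,-0.3825,0,0.0915,0,0,0]])

```text
time: 1.73
position: [0.3523, -0.2067, 0.2475]
tool_rot: [0.478, -0.521, 0.521, -0.478]
ft_force: [1.7, -0.4, 1.0]
grip_width: 0.0867
```

Call:
play_rows(series=[[1,-0.3825,0,0.0915,0,0,0],[1,-0.3825,0,0.0915,0,0,0],[1,-0.3825,0,0.0915,0,0,0],[1,-0.3825,0,0.0915,0,0,0],[1,-0.3825,0,0.0915,0,0,0],[1,-0.3825,0,0.0915,0,0,0],[1,-0.3825,0,0.0915,0,0,0],[1,-0.3825,0,0.0915,0,0,0],[1,0,0,0,0,0,0]])

```text
time: 2.48
position: [0.453, 0.0958, 0.2478]
tool_rot: [0.478, -0.519, 0.519, -0.481]
ft_force: [0.1, 0.6, 0.2]
grip_width: 0.087
```

Run:
```python
from h import *
o=st()
delta([.4757,.165,.22],Rdown(1))
for n in ["scene","top","wrist"]: cv2.imwrite(f"pics/{n}1.png",eyes.camera(n)[:,:,::-1])
print(proj('wrist',[.4756,.164,.068]))
```

```text
t 2.48 pos [0.453  0.0958 0.2478] q [-0.035  0.309  1.827  0.003  1.003  0.042] F [0.1 0.6 0.2] M [-0.05 -0.11  0.  ] w 0.087
tool axes cols
 [[-0.079  0.003  0.997]
 [-0.997  0.003 -0.079]
 [-0.003 -1.     0.003]]
shift units(100mm) [-0.7071  0.2807  0.1707] turn units(pi) [-0.0009  0.0022 -0.0009]
[[305.98557343 102.27508316]]
```

View pics/wrist1.png

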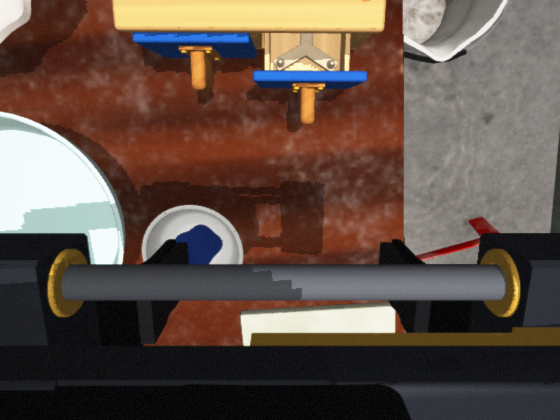

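Run:
```python
from h import *
a=cv2.imread('pics/wrist1.png')[0:135,240:400]
cv2.imwrite('pics/wc.png',cv2.resize(a,None,fx=4.5,fy=4.5,interpolation=cv2.INTER_CUBIC))
from fit import W
p=[.4421,.2878,YAW]
for n,X in [('tip R',(-.1365,-.05,.068)),('tip L',(-.1365,-.038,.068)),('root',(-.1045,-.044,.068)),('fr outer R',(-.1045,-.087,.086)),('fr outer L',(-.1045,-.001,.086)),('inner R',(-.0965,-.087,.086)),('cab top front R',(-.07,-.092,.098)),('L',(-.07,.092,.098))]:
    print(n,((proj('wrist',W(p,X))[0]-[240,0]+.4)*4.5).round())
```

```text
tip R [330. 554.]
tip L [264. 554.]
root [300. 368.]
fr outer R [565. 360.]
fr outer L [ 49. 358.]
inner R [567. 309.]
cab top front R [625. 119.]
L [-562.  115.]
```

View pics/wc.png

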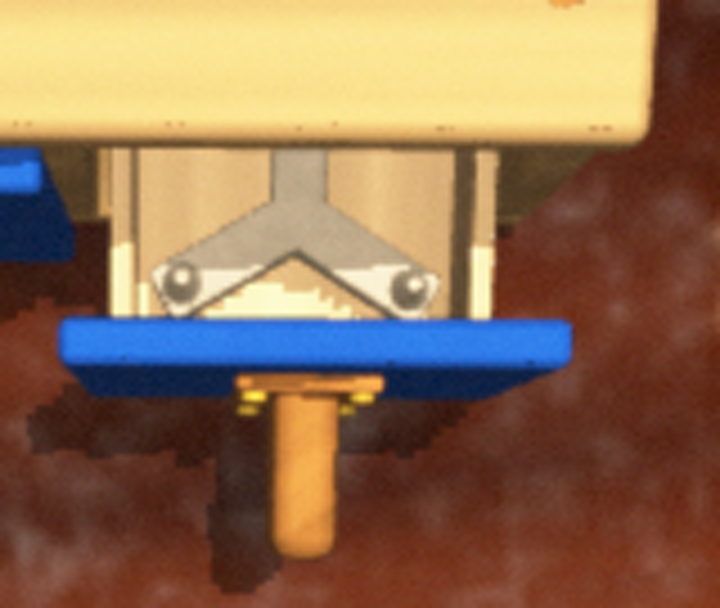

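Call:
play_rows(series=[[1,-0.345,0,0.0925,0,0.001,0],[1,-0.344,0,0.0925,0,0.001,0],[1,0,0.3,0,0,0,0],[1,0,0.3,0,0,0,0],[1,0,0.3,0,0,0,0],[1,0,0.1,0,0,0,0],[1,0,0,0,0,0,0]])

```text
time: 3.22
position: [0.4735, 0.1549, 0.1448]
tool_rot: [-0.478, 0.525, -0.522, 0.473]
ft_force: [-0.7, 0.4, 0.6]
grip_width: 0.0873
```

Run:
```python
from h import *
o=st()
delta([.4769,.163,.056],Rdown(1))
for n in ["wrist"]: cv2.imwrite(f"pics/{n}2.png",eyes.camera(n)[:,:,::-1])
print(proj('wrist',[.477,.1638,.068]))
```

```text
t 3.22 pos [0.4735 0.1549 0.1448] q [ 0.092  0.522  1.839 -0.     0.788  0.187] F [-0.7  0.4  0.6] M [ 0.01 -0.05  0.04] w 0.0873
tool axes cols
 [[-0.095 -0.007  0.995]
 [-0.995 -0.001 -0.095]
 [ 0.002 -1.    -0.007]]
shift units(100mm) [-0.0854  0.8881  0.0324] turn units(pi) [ 0.0023 -0.003   0.0005]
[[285.40924613 214.24377209]]
```

View pics/wrist2.png

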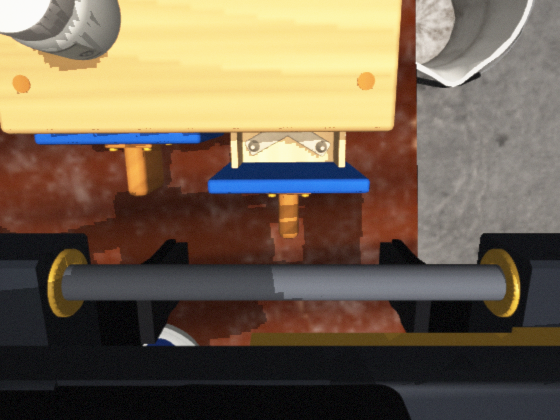

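Call:
play_rows(series=[[1,-0.085,0,0.048,0.002,-0.003,0],[1,0,0.15,0,0,0,0],[1,0,0.15,0,0,0,0],[1,0,0.15,0,0,0,0],[1,0,0.1,0,0,0,0],[1,0,0,0,0,0,0]])

```text
time: 3.77
position: [0.4819, 0.1649, 0.0921]
tool_rot: [0.477, -0.519, 0.522, -0.48]
ft_force: [-0.2, -0.1, 0.4]
grip_width: 0.0868
```

Run:
```python
from h import *
o=st();o=st()
delta([.4785,.163,.056],Rdown(1))
cv2.imwrite(f"pics/wrist3.png",eyes.camera('wrist')[:,:,::-1])
cv2.imwrite(f"pics/scene3.png",cv2.resize(eyes.camera('scene')[200:330,160:320,::-1],None,fx=4.5,fy=4.5))
st()
print(proj('wrist',[.477,.1638,.068]))
```

```text
t 3.77 pos [0.4819 0.1649 0.0921] q [ 0.111  0.624  1.852 -0.002  0.659  0.195] F [-0.2 -0.1  0.4] M [ 0.03 -0.07  0.03] w 0.0868
tool axes cols
 [[-0.083  0.006  0.997]
 [-0.997 -0.001 -0.083]
 [ 0.    -1.     0.006]]
t 3.77 pos [0.4819 0.1649 0.0921] q [ 0.111  0.624  1.852 -0.002  0.659  0.195] F [-0.2 -0.1  0.4] M [ 0.03 -0.07  0.03] w 0.0868
tool axes cols
 [[-0.083  0.006  0.997]
 [-0.997 -0.001 -0.083]
 [ 0.    -1.     0.006]]
shift units(100mm) [ 0.0217  0.3607 -0.0341] turn units(pi) [-0.0018  0.0008  0.    ]
t 3.87 pos [0.4824 0.1651 0.0932] q [ 0.111  0.622  1.852 -0.002  0.66   0.195] F [0.4 0.8 0.6] M [ 0.   -0.11 -0.01] w 0.0871
tool axes cols
 [[-0.083  0.008  0.997]
 [-0.997 -0.    -0.083]
 [-0.    -1.     0.008]]
[[270.40509094 265.9435392 ]]
```

View pics/wrist3.png

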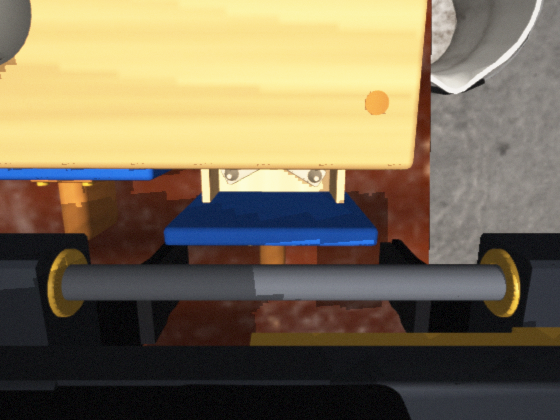

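View pics/scene3.png

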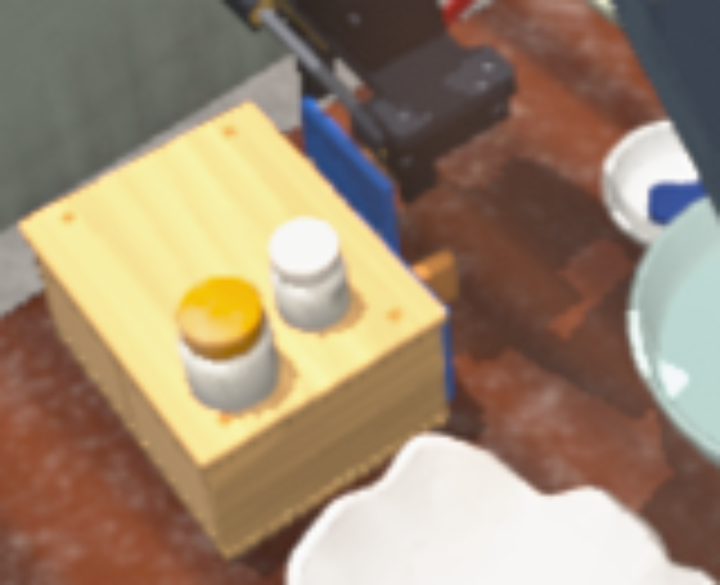

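Call:
play_rows(series=[[1,0.022,0,-0.034,-0.002,0,0],[1,0,0.1,0,0,0,0],[1,0,0.1,0,0,0,0],[1,0,0.1,0,0,0,0],[1,0,0.06,0,0,0,0],[1,0,0,0,0,0,0],[1,0,0,0,0,0,0]])

```text
time: 4.45
position: [0.4777, 0.1631, 0.0557]
tool_rot: [-0.479, 0.521, -0.52, 0.478]
ft_force: [-0.7, -0.3, -0.5]
grip_width: 0.0871
```

Run:
```python
from h import *
o=st()
delta([.4785,.163,.056],Rdown(1))
cv2.imwrite(f"pics/wrist4.png",eyes.camera('wrist')[:,:,::-1])
cv2.imwrite(f"pics/top4.png",eyes.camera('top')[:,:,::-1])
st()
```

```text
t 4.45 pos [0.4777 0.1631 0.0557] q [ 0.107  0.692  1.874 -0.     0.578  0.19 ] F [-0.7 -0.3 -0.5] M [-0.01 -0.1   0.02] w 0.0871
tool axes cols
 [[-0.083 -0.002  0.997]
 [-0.997 -0.    -0.083]
 [ 0.    -1.    -0.002]]
shift units(100mm) [ 0.0003 -0.0028  0.0082] turn units(pi) [0.0005 0.001  0.0001]
t 4.55 pos [0.4782 0.1632 0.0564] q [0.107 0.691 1.873 0.    0.578 0.19 ] F [ 0.4  0.3 -0.1] M [-0.05 -0.06  0.04] w 0.0871
tool axes cols
 [[-0.083 -0.     0.997]
 [-0.997  0.    -0.083]
 [-0.    -1.    -0.   ]]
```

View pics/wrist4.png

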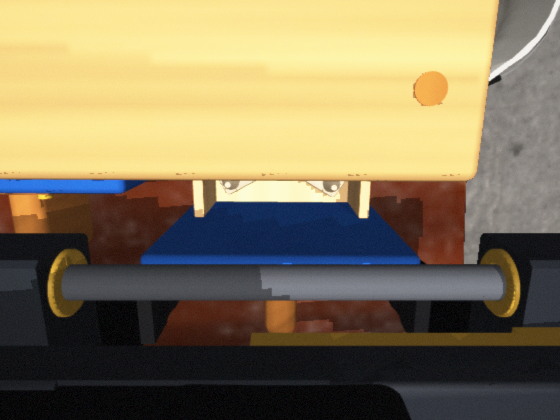

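Call:
play_rows(series=[[0,0,0,0,0,0,0],[0,0,0,0,0,0,0],[0,0,0,0,0,0,0],[0,0,0,0,0,0,0],[0,0,0,0,0,0,0],[0,0,0,0,0,0,0],[0,0,0,0,0,0,0],[0,0,0,0,0,0,0],[0,0,0,0,0,0,0],[0,0,0,0,0,0,0]], grip_force=15)

```text
time: 5.38
position: [0.4781, 0.1631, 0.0565]
tool_rot: [-0.479, 0.52, -0.52, 0.479]
ft_force: [-0.5, 0.1, -0.4]
grip_width: 0.0284
```

Call:
play_rows(series=[[0,0,0,0,0,0,0],[0,0,0,0,0,0,0],[0,0,0,0,0,0,0],[0,0,0,0,0,0,0]], grip_force=60)

```text
time: 5.72
position: [0.4778, 0.1631, 0.0565]
tool_rot: [-0.479, 0.52, -0.52, 0.479]
ft_force: [-0.2, -0.3, 0.8]
grip_width: 0.0119
```

Run:
```python
from h import *
st()
cv2.imwrite(f"pics/top5.png",eyes.camera('top')[:,:,::-1])
cv2.imwrite(f"pics/wrist5.png",eyes.camera('wrist')[:,:,::-1])
```

```text
t 5.72 pos [0.4778 0.1631 0.0565] q [ 0.107  0.691  1.874 -0.     0.578  0.19 ] F [-0.2 -0.3  0.8] M [-0.07  0.03  0.06] w 0.0119
tool axes cols
 [[-0.082 -0.001  0.997]
 [-0.997 -0.    -0.082]
 [ 0.    -1.    -0.001]]
```

View pics/wrist5.png

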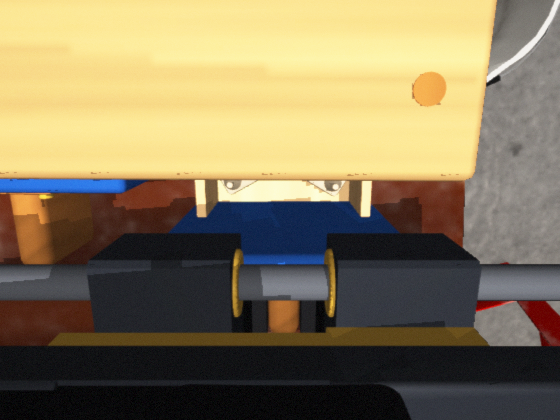

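View pics/top5.png

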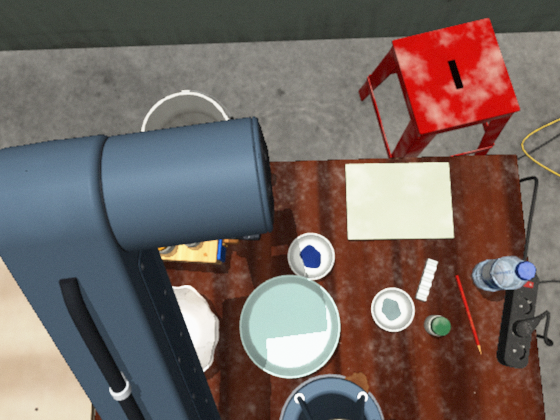

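Call:
play_rows(series=[[0,0.02,0,0,0,0,0],[0,0.04,0,0,0,0,0],[0,0.04,0,0,0,0,0],[0,0.04,0,0,0,0,0],[0,0.02,0,0,0,0,0],[0,0,0,0,0,0,0]])

```text
time: 6.32
position: [0.4769, 0.1464, 0.0565]
tool_rot: [0.479, -0.52, 0.52, -0.479]
ft_force: [0.4, -1.6, -0.3]
grip_width: 0.0117
```

Call:
play_rows(series=[[0,0.04,0,0,0,0,0],[0,0.04,0,0,0,0,0],[0,0.04,0,0,0,0,0],[0,0.02,0,0,0,0,0]])

```text
time: 6.65
position: [0.4756, 0.1327, 0.0565]
tool_rot: [-0.479, 0.52, -0.52, 0.479]
ft_force: [0.6, 2.2, -0.3]
grip_width: 0.0112
```

Call:
play_rows(series=[[0,0.012,0,0,0,0,0],[0,0.012,0,0,0,0,0]])

```text
time: 6.82
position: [0.4754, 0.1306, 0.0565]
tool_rot: [-0.479, 0.52, -0.52, 0.479]
ft_force: [1.3, 0.4, -1.3]
grip_width: 0.0117
```

Call:
play_rows(series=[[0,0.012,0,0,0,0,0],[0,0.012,0,0,0,0,0]])

```text
time: 6.98
position: [0.4752, 0.1284, 0.0565]
tool_rot: [0.479, -0.52, 0.52, -0.479]
ft_force: [0.3, 1.4, -1.0]
grip_width: 0.0113
```

Call:
play_rows(series=[[0,0.012,0,0,0,0,0],[0,0.012,0,0,0,0,0]])

```text
time: 7.15
position: [0.475, 0.126, 0.0565]
tool_rot: [-0.479, 0.52, -0.52, 0.479]
ft_force: [-0.5, 0.5, -1.3]
grip_width: 0.012
```

Call:
play_rows(series=[[0,0.012,0,0,0,0,0],[0,0.012,0,0,0,0,0]])

```text
time: 7.32
position: [0.4748, 0.1236, 0.0565]
tool_rot: [-0.479, 0.52, -0.52, 0.479]
ft_force: [-0.2, 2.1, -2.8]
grip_width: 0.0114
```

Call:
play_rows(series=[[0,0.012,0,0,0,0,0],[0,0.012,0,0,0,0,0]])

```text
time: 7.48
position: [0.4746, 0.1212, 0.0565]
tool_rot: [0.479, -0.52, 0.52, -0.479]
ft_force: [-1.2, 1.2, -2.6]
grip_width: 0.0113
```

Call:
play_rows(series=[[0,0.012,0,0,0,0,0],[0,0.012,0,0,0,0,0]])

```text
time: 7.65
position: [0.4744, 0.1188, 0.0565]
tool_rot: [-0.479, 0.52, -0.52, 0.479]
ft_force: [0.4, -0.2, -1.8]
grip_width: 0.0117
```

Call:
play_rows(series=[[0,0.012,0,0,0,0,0],[0,0.012,0,0,0,0,0]])

```text
time: 7.82
position: [0.4742, 0.1164, 0.0565]
tool_rot: [0.479, -0.52, 0.52, -0.479]
ft_force: [0.4, 1.9, -1.4]
grip_width: 0.0117
```

Call:
play_rows(series=[[0,0.012,0,0,0,0,0],[0,0.012,0,0,0,0,0]])

```text
time: 7.98
position: [0.474, 0.114, 0.0565]
tool_rot: [-0.479, 0.52, -0.52, 0.479]
ft_force: [-0.5, 1.8, -2.0]
grip_width: 0.0118
```

Call:
play_rows(series=[[0,0.012,0,0,0,0,0],[0,0.012,0,0,0,0,0]])

```text
time: 8.15
position: [0.4738, 0.1116, 0.0565]
tool_rot: [-0.479, 0.52, -0.52, 0.479]
ft_force: [-0.3, 1.6, -2.0]
grip_width: 0.0113
```

Run:
```python
from h import *
st()
cv2.imwrite(f"pics/wrist6.png",eyes.camera('wrist')[:,:,::-1])
```

```text
t 8.15 pos [0.4738 0.1116 0.0565] q [ 1.00e-03  6.80e-01  1.92e+00 -0.00e+00  5.42e-01  8.40e-02] F [-0.3  1.6 -2. ] M [ 0.19 -0.13 -0.04] w 0.0113
tool axes cols
 [[-0.083 -0.     0.997]
 [-0.997 -0.    -0.083]
 [ 0.    -1.    -0.   ]]
```

View pics/wrist6.png

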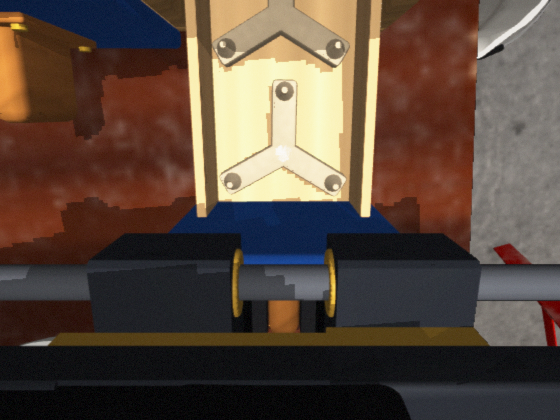

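Call:
play_rows(series=[[0,0.012,0,0,0,0,0],[0,0.012,0,0,0,0,0]])

```text
time: 8.37
position: [0.4736, 0.1093, 0.0565]
tool_rot: [-0.479, 0.52, -0.52, 0.479]
ft_force: [-1.0, 1.7, -1.8]
grip_width: 0.0115
```

Call:
play_rows(series=[[0,0.012,0,0,0,0,0],[0,0.012,0,0,0,0,0]])

```text
time: 8.53
position: [0.4734, 0.1068, 0.0565]
tool_rot: [-0.479, 0.52, -0.52, 0.479]
ft_force: [-0.3, 0.7, -1.8]
grip_width: 0.0116
```

Call:
play_rows(series=[[0,0.012,0,0,0,0,0],[0,0.012,0,0,0,0,0]])

```text
time: 8.7
position: [0.4733, 0.1044, 0.0565]
tool_rot: [0.479, -0.52, 0.52, -0.479]
ft_force: [0.6, 1.7, -2.1]
grip_width: 0.0116
```

Call:
play_rows(series=[[0,0.012,0,0,0,0,0],[0,0.012,0,0,0,0,0]])

```text
time: 8.87
position: [0.4731, 0.102, 0.0566]
tool_rot: [0.479, -0.52, 0.52, -0.479]
ft_force: [-0.3, 1.5, -2.1]
grip_width: 0.0115
```

Call:
play_rows(series=[[0,0.012,0,0,0,0,0],[0,0.012,0,0,0,0,0]])

```text
time: 9.03
position: [0.4728, 0.0996, 0.0565]
tool_rot: [-0.479, 0.52, -0.52, 0.479]
ft_force: [0.5, 0.7, -1.7]
grip_width: 0.0114
```

Call:
play_rows(series=[[0,0.012,0,0,0,0,0],[0,0.012,0,0,0,0,0]])

```text
time: 9.2
position: [0.4726, 0.0973, 0.0565]
tool_rot: [-0.479, 0.52, -0.52, 0.479]
ft_force: [1.1, 1.2, -2.7]
grip_width: 0.0118
```

Call:
play_rows(series=[[0,0.012,0,0,0,0,0],[0,0.012,0,0,0,0,0]])

```text
time: 9.37
position: [0.4725, 0.0949, 0.0565]
tool_rot: [0.479, -0.52, 0.52, -0.479]
ft_force: [0.3, 0.4, -1.1]
grip_width: 0.0119
```

Call:
play_rows(series=[[0,0.012,0,0,0,0,0],[0,0.012,0,0,0,0,0]])

```text
time: 9.53
position: [0.4723, 0.0925, 0.0565]
tool_rot: [0.479, -0.52, 0.52, -0.479]
ft_force: [-0.2, 1.0, -2.2]
grip_width: 0.012
```

Call:
play_rows(series=[[0,0.012,0,0,0,0,0],[0,0.012,0,0,0,0,0]])

```text
time: 9.7
position: [0.4721, 0.0901, 0.0565]
tool_rot: [0.479, -0.52, 0.52, -0.479]
ft_force: [0.6, 1.1, -2.2]
grip_width: 0.0117
```

Call:
play_rows(series=[[0,0.012,0,0,0,0,0],[0,0.012,0,0,0,0,0]])

```text
time: 9.87
position: [0.4719, 0.0877, 0.0565]
tool_rot: [0.479, -0.52, 0.52, -0.479]
ft_force: [0.5, 0.8, -2.3]
grip_width: 0.0115
```

Call:
play_rows(series=[[0,0.012,0,0,0,0,0],[0,0.012,0,0,0,0,0]])

```text
time: 10.03
position: [0.4717, 0.0853, 0.0565]
tool_rot: [-0.479, 0.52, -0.52, 0.479]
ft_force: [0.1, 1.0, -2.1]
grip_width: 0.0114
```

Call:
play_rows(series=[[0,0.012,0,0,0,0,0],[0,0.008,0,0,0,0,0]])

```text
time: 10.2
position: [0.4715, 0.0833, 0.0565]
tool_rot: [-0.479, 0.52, -0.52, 0.479]
ft_force: [0.3, 2.0, -1.4]
grip_width: 0.0116
```

Call:
play_rows(series=[[0,0.012,0,0,0,0,0],[0,0.008,0,0,0,0,0]])

```text
time: 10.37
position: [0.471, 0.0824, 0.0565]
tool_rot: [-0.478, 0.521, -0.52, 0.479]
ft_force: [-0.4, 11.3, -1.2]
grip_width: 0.0114
```

Call:
play_rows(series=[[0,-0.014,0,0,0,0,0],[0,0,0,0,0,0,0]], grip_force=60)

```text
time: 10.53
position: [0.4715, 0.0831, 0.0566]
tool_rot: [-0.479, 0.52, -0.52, 0.479]
ft_force: [0.7, 3.7, -3.0]
grip_width: 0.0114
```

Run:
```python
from h import *
st()
```

```text
t 10.53 pos [0.4715 0.0831 0.0566] q [-0.06   0.676  1.94   0.     0.526  0.023] F [ 0.7  3.7 -3. ] M [ 0.43 -0.09 -0.06] w 0.0114
tool axes cols
 [[-0.082  0.     0.997]
 [-0.997  0.    -0.082]
 [-0.    -1.     0.   ]]
```

Call:
play_rows(series=[[0,-0.008,0,0,0,0,0],[0,0,0,0,0,0,0]])

```text
time: 10.7
position: [0.4716, 0.0834, 0.0566]
tool_rot: [0.479, -0.52, 0.52, -0.479]
ft_force: [0.4, 0.1, -1.8]
grip_width: 0.0113
```

Call:
play_rows(series=[[0,-0.0178,-0.0502,0,0,0,-0.01111],[0,-0.0178,-0.0502,0,0,0,-0.01111],[0,0,0,0,0,0,0]])

```text
time: 10.95
position: [0.4723, 0.0878, 0.067]
tool_rot: [0.497, -0.502, 0.537, -0.461]
ft_force: [0.6, 0.2, -3.1]
grip_width: 0.0118
```

```bash
cat >> h.py <<'E'
def piv(o=None):
    o=o or robot.get_obs(); M=R.from_quat(o['tool_rot']).as_matrix(); y=M[:,1]
    th=np.degrees(np.arctan2(-y@d,-y@up)); 
    print('tilt',th.round(2),'pivot',(o['position']+M@np.array([-.1447,.0485,0])).round(4))
E
python3 - <<'E'
from h import *
o=st();piv(o)
E
```

```text
t 10.95 pos [0.4723 0.0878 0.067 ] q [-0.007  0.659  1.919 -0.131  0.571  0.184] F [ 0.6  0.2 -3.1] M [-0.2  -0.12 -0.03] w 0.0118
tool axes cols
 [[-0.08  -0.004  0.997]
 [-0.994 -0.071 -0.08 ]
 [ 0.071 -0.997  0.001]]
tilt 4.06 pivot [0.4837 0.2282 0.0084]
```

Call:
play_rows(series=[[0,-0.0178,-0.0502,0,0,0,-0.01111],[0,-0.0178,-0.0502,0,0,0,-0.01111],[0,-0.0178,-0.0502,0,0,0,-0.01111],[0,0,0,0,0,0,0]])

```text
time: 11.28
position: [0.4728, 0.0949, 0.0812]
tool_rot: [0.523, -0.476, 0.56, -0.433]
ft_force: [-0.4, -0.9, -2.5]
grip_width: 0.0111
```

Run:
```python
from h import *
o=st();piv(o)
```

```text
t 11.28 pos [0.4728 0.0949 0.0812] q [ 0.067  0.646  1.885 -0.285  0.655  0.379] F [-0.4 -0.9 -2.5] M [-0.1  -0.12 -0.08] w 0.0111
tool axes cols
 [[-0.079 -0.013  0.997]
 [-0.982 -0.173 -0.08 ]
 [ 0.173 -0.985  0.001]]
tilt 9.99 pivot [0.4836 0.2286 0.0083]
```

Call:
play_rows(series=[[0,-0.017,-0.0502,0,0,0,-0.01111],[0,-0.017,-0.0502,0,0,0,-0.01111],[0,-0.017,-0.0502,0,0,0,-0.01111],[0,-0.017,-0.0502,0,0,0,-0.01111],[0,0,0,0,0,0,0]])

```text
time: 11.7
position: [0.4736, 0.1061, 0.0987]
tool_rot: [0.555, -0.439, 0.588, -0.393]
ft_force: [1.0, 0.2, -2.7]
grip_width: 0.0117
```

Run:
```python
from h import *
o=st();piv(o)
```

```text
t 11.7 pos [0.4736 0.1061 0.0987] q [ 0.164  0.645  1.831 -0.433  0.792  0.571] F [ 1.   0.2 -2.7] M [ 0.18 -0.18 -0.  ] w 0.0117
tool axes cols
 [[-0.077 -0.025  0.997]
 [-0.948 -0.307 -0.081]
 [ 0.308 -0.951 -0.   ]]
tilt 17.93 pivot [0.4835 0.2284 0.008 ]
```

Call:
play_rows(series=[[0,-0.0175,-0.0502,0,0,0,-0.01111],[0,-0.0175,-0.0502,0,0,0,-0.01111],[0,-0.0175,-0.0502,0,0,0,-0.01111],[0,-0.0175,-0.0502,0,0,0,-0.01111],[0,0,0,0,0,0,0]])

```text
time: 12.12
position: [0.4745, 0.1196, 0.1147]
tool_rot: [0.584, -0.399, 0.614, -0.35]
ft_force: [0.4, 0.1, -2.5]
grip_width: 0.0114
```

Run:
```python
from h import *
o=st();piv(o)
cv2.imwrite(f"pics/wrist7.png",eyes.camera('wrist')[:,:,::-1])
cv2.imwrite(f"pics/scene7.png",cv2.resize(eyes.camera('scene')[180:330,160:340,::-1],None,fx=4,fy=4))
```

```text
t 12.12 pos [0.4745 0.1196 0.1147] q [ 0.256  0.661  1.77  -0.534  0.944  0.705] F [ 0.4  0.1 -2.5] M [ 0.32 -0.2   0.01] w 0.0114
tool axes cols
 [[-0.072 -0.036  0.997]
 [-0.897 -0.435 -0.081]
 [ 0.437 -0.899 -0.001]]
tilt 25.91 pivot [0.4832 0.2282 0.0078]
```

View pics/wrist7.png

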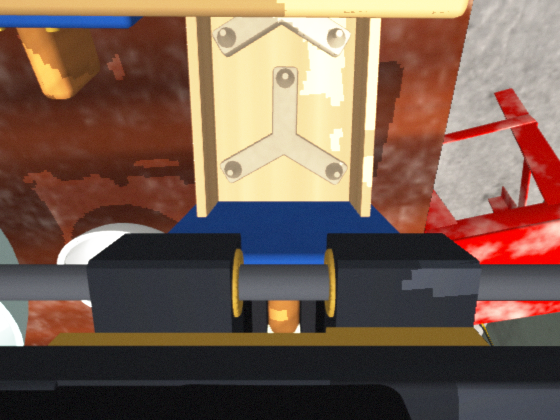

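View pics/scene7.png

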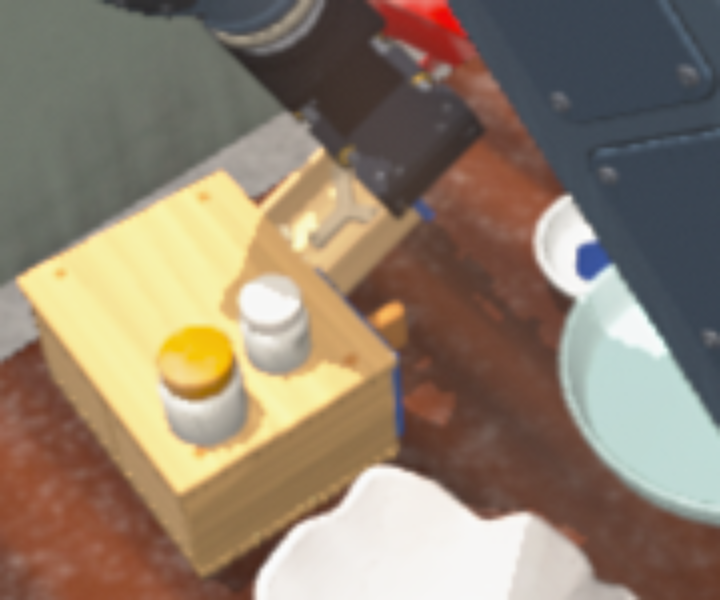

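Call:
play_rows(series=[[0,-0.0175,-0.0502,0,0,0,-0.01111],[0,-0.0175,-0.0502,0,0,0,-0.01111],[0,-0.0175,-0.0502,0,0,0,-0.0115],[0,0,0,0,0,0,0]])

```text
time: 12.55
position: [0.4753, 0.1307, 0.1256]
tool_rot: [0.604, -0.368, 0.632, -0.317]
ft_force: [0.8, -0.3, -1.0]
grip_width: 0.0117
```

Run:
```python
from h import *
o=st();piv(o); M=R.from_quat(o['tool_rot']).as_matrix()
print('10mm out in tool units',(M.T@(-d*.1)).round(4),'up 10mm',(M.T@(up*.1)).round(4))
```

```text
t 12.55 pos [0.4753 0.1307 0.1256] q [ 0.321  0.684  1.719 -0.592  1.063  0.782] F [ 0.8 -0.3 -1. ] M [ 0.32 -0.11  0.01] w 0.0117
tool axes cols
 [[-0.069 -0.045  0.997]
 [-0.845 -0.529 -0.082]
 [ 0.531 -0.848 -0.001]]
tilt 32.04 pivot [0.4831 0.2273 0.0077]
10mm out in tool units [ 0.0848  0.0531 -0.0004] up 10mm [ 0.0531 -0.0848 -0.0001]
```

Call:
play_rows(series=[[0,0.0021,-0.0034,0,0,0,0],[0,0.0127,0.008,0,0,0,0],[0,0.0127,0.008,0,0,0,0]])

```text
time: 12.8
position: [0.4748, 0.1269, 0.126]
tool_rot: [0.604, -0.368, 0.632, -0.316]
ft_force: [0.6, 0.4, -3.7]
grip_width: 0.0118
```

Call:
play_rows(series=[[0,0.0127,0.008,0,0,0,0],[0,0.0127,0.008,0,0,0,0]])

```text
time: 12.97
position: [0.4747, 0.124, 0.1262]
tool_rot: [0.604, -0.368, 0.632, -0.316]
ft_force: [-0.1, -0.0, -3.2]
grip_width: 0.0114
```

Call:
play_rows(series=[[0,0.0127,0.008,0,0,0,0],[0,0.0127,0.008,0,0,0,0]])

```text
time: 13.13
position: [0.4746, 0.1213, 0.1263]
tool_rot: [0.604, -0.368, 0.632, -0.316]
ft_force: [-0.0, -0.6, -3.4]
grip_width: 0.0114
```

Call:
play_rows(series=[[0,0.0126,0.0083,0,0,0,0],[0,0.0126,0.0083,0,0,0,0]])

```text
time: 13.3
position: [0.4744, 0.1185, 0.1263]
tool_rot: [0.604, -0.368, 0.632, -0.317]
ft_force: [0.5, 0.1, -3.9]
grip_width: 0.0119
```

Call:
play_rows(series=[[0,0.0126,0.0083,0,0,0,0],[0,0.0126,0.0083,0,0,0,0]])

```text
time: 13.47
position: [0.4742, 0.1155, 0.1262]
tool_rot: [0.604, -0.368, 0.632, -0.317]
ft_force: [-0.1, 0.9, -3.2]
grip_width: 0.0117
```

Run:
```python
from h import *
o=st();piv(o)
```

```text
t 13.47 pos [0.4742 0.1155 0.1262] q [ 0.295  0.676  1.741 -0.608  1.042  0.776] F [-0.1  0.9 -3.2] M [ 0.46 -0.1  -0.01] w 0.0117
tool axes cols
 [[-0.07  -0.044  0.997]
 [-0.845 -0.529 -0.083]
 [ 0.531 -0.847  0.   ]]
tilt 32.07 pivot [0.4822 0.2121 0.0083]
```

Call:
play_rows(series=[[0,0.0126,0.0083,0,0,0,0],[0,0.0126,0.0083,0,0,0,0]])

```text
time: 13.63
position: [0.4739, 0.1125, 0.1262]
tool_rot: [0.604, -0.368, 0.632, -0.317]
ft_force: [-0.0, -0.2, -2.9]
grip_width: 0.0115
```

Call:
play_rows(series=[[0,0.0127,0.008,0,0,0,0],[0,0.0127,0.008,0,0,0,0]])

```text
time: 13.8
position: [0.4737, 0.1095, 0.1262]
tool_rot: [0.604, -0.368, 0.632, -0.317]
ft_force: [0.1, -0.8, -3.9]
grip_width: 0.0114
```

Call:
play_rows(series=[[0,0.0127,0.008,0,0,0,0],[0,0.0127,0.008,0,0,0,0]])

```text
time: 13.97
position: [0.4734, 0.1065, 0.1262]
tool_rot: [0.604, -0.368, 0.632, -0.317]
ft_force: [0.3, 0.3, -3.8]
grip_width: 0.0116
```

Call:
play_rows(series=[[0,0.0127,0.008,0,0,0,0],[0,0.0127,0.008,0,0,0,0]])

```text
time: 14.13
position: [0.4732, 0.1035, 0.1262]
tool_rot: [0.604, -0.368, 0.632, -0.317]
ft_force: [-0.3, -0.8, -4.1]
grip_width: 0.0115
```

Call:
play_rows(series=[[0,0.0127,0.008,0,0,0,0],[0,0.0127,0.008,0,0,0,0]])

```text
time: 14.3
position: [0.473, 0.1005, 0.1262]
tool_rot: [0.604, -0.368, 0.632, -0.317]
ft_force: [0.7, -0.8, -2.9]
grip_width: 0.0114
```

Call:
play_rows(series=[[0,0.0127,0.008,0,0,0,0],[0,0.0127,0.008,0,0,0,0]])

```text
time: 14.47
position: [0.4727, 0.0975, 0.1261]
tool_rot: [0.604, -0.368, 0.632, -0.317]
ft_force: [0.1, -0.1, -4.1]
grip_width: 0.0113
```

Run:
```python
from h import *
o=st();piv(o)
cv2.imwrite(f"pics/wrist8.png",eyes.camera('wrist')[:,:,::-1])
cv2.imwrite(f"pics/scene8.png",cv2.resize(eyes.camera('scene')[180:330,160:340,::-1],None,fx=4,fy=4))
```

```text
t 14.47 pos [0.4727 0.0975 0.1261] q [ 0.264  0.668  1.766 -0.628  1.016  0.768] F [ 0.1 -0.1 -4.1] M [ 0.44 -0.08 -0.01] w 0.0113
tool axes cols
 [[-0.07  -0.044  0.997]
 [-0.845 -0.529 -0.083]
 [ 0.531 -0.847 -0.   ]]
tilt 32.07 pivot [0.4807 0.1941 0.0082]
```

View pics/wrist8.png

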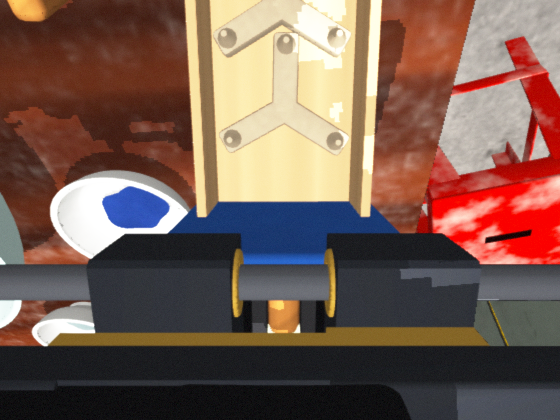

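View pics/scene8.png

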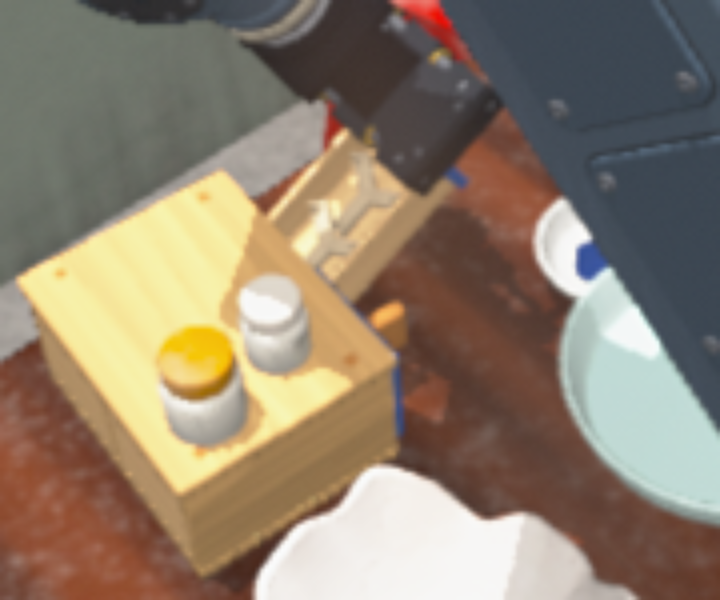

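Call:
play_rows(series=[[0,0.0127,0.008,0,0,0,0],[0,0.0127,0.008,0,0,0,0],[0,0.0127,0.008,0,0,0,0]])

```text
time: 14.82
position: [0.4723, 0.0931, 0.1261]
tool_rot: [0.604, -0.368, 0.632, -0.317]
ft_force: [-0.3, 0.1, -4.4]
grip_width: 0.0118
```

Call:
play_rows(series=[[0,0.0127,0.008,0,0,0,0],[0,0.0127,0.008,0,0,0,0],[0,0.0127,0.008,0,0,0,0]])

```text
time: 15.07
position: [0.472, 0.0885, 0.1261]
tool_rot: [0.604, -0.368, 0.632, -0.317]
ft_force: [0.6, -0.0, -3.0]
grip_width: 0.0117
```

Call:
play_rows(series=[[0,0.017,0.0106,0,0,0,0],[0,0.034,0.021,0,0,0,0],[0,0.034,0.021,0,0,0,0],[0,0.034,0.021,0,0,0,0],[0,0.034,0.021,0,0,0,0],[0,0.034,0.021,0,0,0,0],[0,0.034,0.021,0,0,0,0],[0,0.034,0.021,0,0,0,0],[0,0.017,0.0106,0,0,0,0],[0,0,0,0,0,0,0]])

```text
time: 15.9
position: [0.4692, 0.0563, 0.1263]
tool_rot: [0.604, -0.368, 0.632, -0.316]
ft_force: [0.1, 0.3, -3.8]
grip_width: 0.0113
```

Run:
```python
from h import *
o=st();piv(o)
a,b=eyes.camera('wrist'),eyes.camera('scene')
cv2.imwrite(f"pics/wrist9.png",a[:,:,::-1])
cv2.imwrite(f"pics/scene9.png",cv2.resize(b[150:330,160:400,::-1],None,fx=3.2,fy=3.2))
```

```text
t 15.9 pos [0.4692 0.0563 0.1263] q [ 0.188  0.652  1.817 -0.675  0.959  0.748] F [ 0.1  0.3 -3.8] M [ 0.35 -0.14 -0.02] w 0.0113
tool axes cols
 [[-0.07  -0.044  0.997]
 [-0.844 -0.529 -0.083]
 [ 0.531 -0.847 -0.   ]]
tilt 32.08 pivot [0.4772 0.1528 0.0084]
```

View pics/wrist9.png

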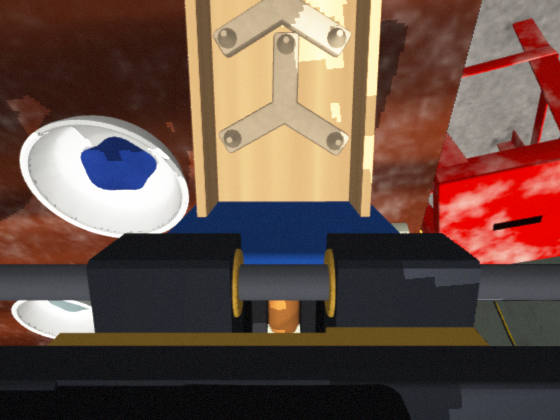

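View pics/scene9.png

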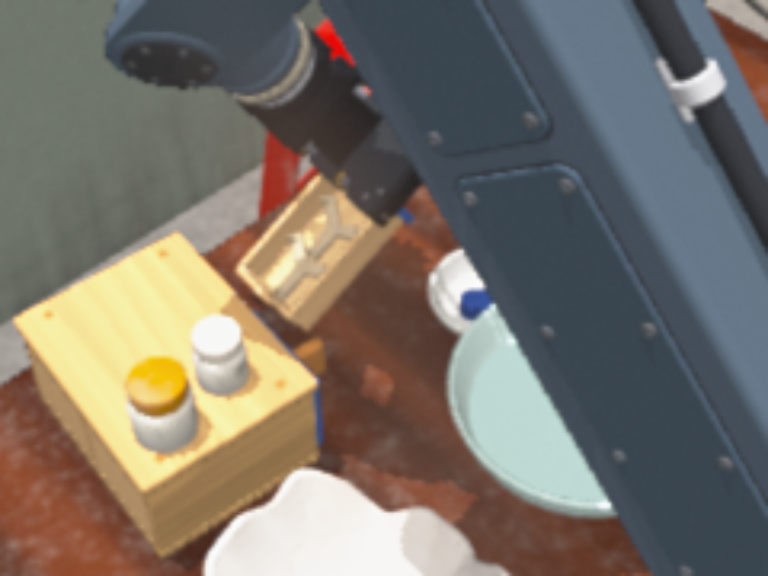

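Call:
play_rows(series=[[0,0.027,-0.042,0,0,0,0],[0,0.053,-0.085,0,0,0,0],[0,0.08,-0.127,0,0,0,0],[0,0.11,-0.02,0,0,0,0],[0,0.11,0.069,0,0,0,0],[0,0.11,0.069,0,0,0,0],[0,0.11,0.069,0,0,0,0],[0,0.11,0.069,0,0,0,0],[0,0.11,0.069,0,0,0,0],[0,0.06,0.035,0,0,0,0],[0,0,0,0,0,0,0]])

```text
time: 16.92
position: [0.4618, -0.025, 0.1641]
tool_rot: [0.604, -0.369, 0.632, -0.315]
ft_force: [0.2, 0.8, -3.6]
grip_width: 0.0116
```

Call:
play_rows(series=[[0,0,0,0,0,0,0.008],[0,0,0,0,0,0,0.017],[0,0,0,0,0,0,0.017],[0,0,0,0,0,0,0.017],[0,0,0,0,0,0,0.017],[0,0,0,0,0,0,0.017],[0,0,0,0,0,0,0.017],[0,0,0,0,0,0,0.017],[0,0,0,0,0,0,0.017],[0,0,0,0,0,0,0.017],[0,0,0,0,0,0,0.017],[0,0,0,0,0,0,0]])

```text
time: 17.92
position: [0.4628, -0.0244, 0.1642]
tool_rot: [0.478, -0.52, 0.521, -0.478]
ft_force: [0.9, -0.5, -4.8]
grip_width: 0.0118
```

Run:
```python
from h import *
o=st();piv(o); delta([.464,-.2528,.11],Rdown(1))
a,b=eyes.camera('wrist'),eyes.camera('scene')
cv2.imwrite(f"pics/wrist10.png",a[:,:,::-1])
cv2.imwrite(f"pics/scene10.png",b[:,:,::-1])
```

```text
t 17.92 pos [ 0.4628 -0.0244  0.1642] q [-0.294  0.45   1.912 -0.     0.778 -0.21 ] F [ 0.9 -0.5 -4.8] M [-0.39 -0.07 -0.06] w 0.0118
tool axes cols
 [[-0.084  0.     0.996]
 [-0.996 -0.    -0.084]
 [ 0.    -1.     0.   ]]
tilt 0.03 pivot [0.475  0.1197 0.1156]
shift units(100mm) [2.2744 0.5431 0.2038] turn units(pi) [-0.0001  0.0005  0.0001]
```

View pics/wrist10.png

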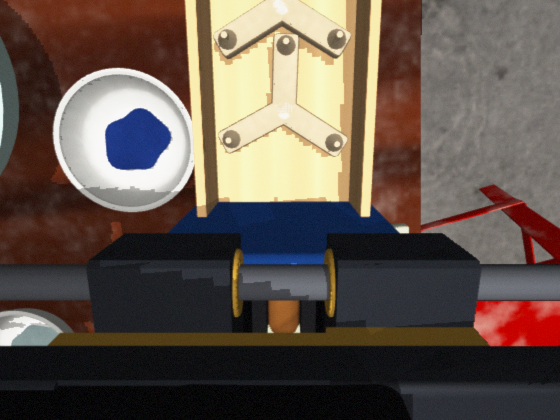

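View pics/scene10.png

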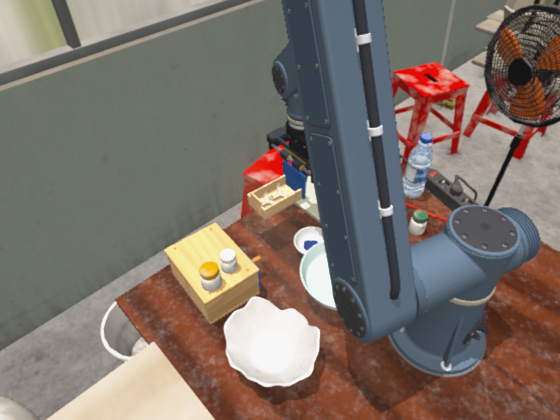

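Call:
play_rows(series=[[0,0.1,0,0.01,0,0,0],[0,0.2,0,0.02,0,0,0],[0,0.25,0,0.02,0,0,0],[0,0.25,0,0.022,0,0,0],[0,0.25,0,0.022,0,0,0],[0,0.25,0,0.022,0,0,0],[0,0.25,0,0.022,0,0,0],[0,0.25,0,0.022,0,0,0],[0,0.25,0,0.022,0,0,0],[0,0.15,0,0.02,0,0,0],[0,0.074,0,0.002,0,0,0],[0,0,0,0,0,0,0]])

```text
time: 19.02
position: [0.4645, -0.2528, 0.164]
tool_rot: [0.479, -0.52, 0.521, -0.478]
ft_force: [0.4, 0.3, -3.5]
grip_width: 0.0118
```

Call:
play_rows(series=[[0,0,0.08,0,0,0,0],[0,0,0.12,0,0,0,0],[0,0,0.12,0,0,0,0],[0,0,0.12,0,0,0,0],[0,0,0.08,0,0,0,0],[0,0,0,0,0,0,0],[0,0,0,0,0,0,0]])

```text
time: 19.6
position: [0.4639, -0.2501, 0.1116]
tool_rot: [-0.479, 0.521, -0.519, 0.479]
ft_force: [0.9, 0.2, -4.3]
grip_width: 0.0114
```

Run:
```python
from h import *
o=st();piv(o); delta([.464,-.2528,.0605],Rdown(1))
a,b=eyes.camera('wrist'),eyes.camera('top')
cv2.imwrite(f"pics/wrist11.png",a[:,:,::-1])
cv2.imwrite(f"pics/top11.png",b[:,:,::-1])
```

```text
t 19.6 pos [ 0.4639 -0.2501  0.1116] q [-0.706  0.606  1.793 -0.     0.745 -0.625] F [ 0.9  0.2 -4.3] M [-0.33 -0.07  0.01] w 0.0114
tool axes cols
 [[-0.081 -0.002  0.997]
 [-0.997  0.001 -0.081]
 [-0.001 -1.    -0.002]]
tilt -0.05 pivot [ 0.4756 -0.1058  0.0632]
shift units(100mm) [0.0275 0.5109 0.0039] turn units(pi) [ 0.0005  0.0014 -0.0003]
```

View pics/wrist11.png

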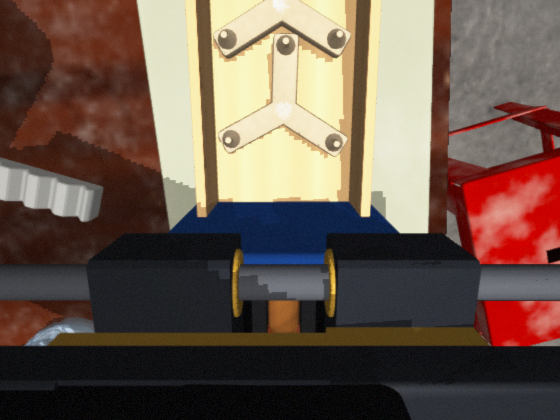

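View pics/top11.png

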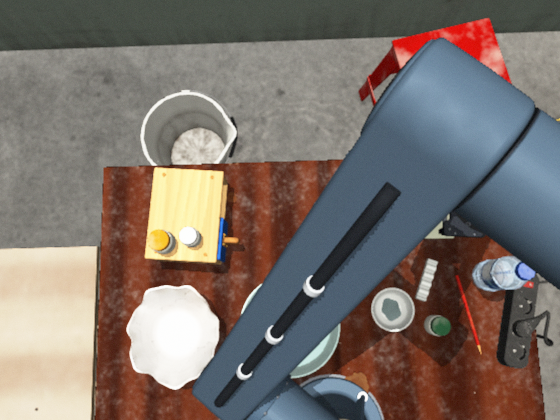

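Call:
play_rows(series=[[0,0.014,0.05,0,0,0,0],[0,0.014,0.1,0,0,0,0],[0,0,0.1,0,0,0,0],[0,0,0.1,0,0,0,0],[0,0,0.06,0,0,0,0],[0,0,0.03,0,0,0,0],[0,0,0.02,0,0,0,0],[0,0,0,0,0,0,0]])

```text
time: 20.37
position: [0.4638, -0.2541, 0.0655]
tool_rot: [-0.479, 0.52, -0.52, 0.479]
ft_force: [-0.5, 0.4, -3.6]
grip_width: 0.0117
```

Call:
play_rows(series=[[0,0,0.01,0,0,0,0],[0,0,0.01,0,0,0,0],[0,0,0,0,0,0,0]])

```text
time: 20.62
position: [0.4642, -0.2543, 0.0643]
tool_rot: [0.479, -0.52, 0.521, -0.479]
ft_force: [0.4, -0.1, -4.2]
grip_width: 0.0116
```

Run:
```python
from h import *
o=st();piv(o)
```

```text
t 20.62 pos [ 0.4642 -0.2543  0.0643] q [-7.12e-01  6.91e-01  1.81e+00 -1.00e-03  6.39e-01 -6.29e-01] F [ 0.4 -0.1 -4.2] M [-0.36 -0.08  0.02] w 0.0116
tool axes cols
 [[-0.083  0.     0.997]
 [-0.997 -0.001 -0.083]
 [ 0.001 -1.     0.   ]]
tilt 0.05 pivot [ 0.4761 -0.1102  0.0157]
```

Call:
play_rows(series=[[0,0,0.01,0,0,0,0],[0,0,0.01,0,0,0,0],[0,0,0,0,0,0,0]])

```text
time: 20.87
position: [0.464, -0.2543, 0.0621]
tool_rot: [0.479, -0.52, 0.52, -0.479]
ft_force: [0.9, -0.0, -4.1]
grip_width: 0.0117
```

Call:
play_rows(series=[[0,0,0.007,0,0,0,0],[0,0,0,0,0,0,0]])

```text
time: 21.03
position: [0.464, -0.2542, 0.0614]
tool_rot: [0.479, -0.52, 0.52, -0.479]
ft_force: [0.0, 0.7, -3.2]
grip_width: 0.0111
```

Call:
play_rows(series=[[0,0,0.007,0,0,0,0],[0,0,0,0,0,0,0]])

```text
time: 21.2
position: [0.4641, -0.2544, 0.0608]
tool_rot: [0.479, -0.52, 0.52, -0.479]
ft_force: [-0.4, -0.6, -2.1]
grip_width: 0.0113
```

Call:
play_rows(series=[[0,0,0.006,0,0,0,0],[0,0,0,0,0,0,0]])

```text
time: 21.37
position: [0.4641, -0.2544, 0.0605]
tool_rot: [0.479, -0.52, 0.521, -0.479]
ft_force: [-1.2, -0.5, 0.1]
grip_width: 0.0118
```

Call:
play_rows(series=[[0.2,0,0,0,0,0,0],[0.3,0,0,0,0,0,0],[0.5,0,0,0,0,0,0],[0.7,0,0,0,0,0,0],[0.8,0,0,0,0,0,0],[0.8,0,0,0,0,0,0],[0.8,0,0,0,0,0,0],[0.8,0,0,0,0,0,0]])

```text
time: 22.03
position: [0.464, -0.2542, 0.0601]
tool_rot: [0.479, -0.52, 0.52, -0.479]
ft_force: [0.2, -0.9, 0.0]
grip_width: 0.0562
```

Run:
```python
from h import *
o=st();piv(o)
cv2.imwrite(f"pics/wrist12.png",eyes.camera('wrist')[:,:,::-1])
```

```text
t 22.03 pos [ 0.464  -0.2542  0.0601] q [-7.120e-01  6.990e-01  1.812e+00 -1.000e-03  6.300e-01 -6.290e-01] F [ 0.2 -0.9  0. ] M [-0.02 -0.1   0.01] w 0.0562
tool axes cols
 [[-0.083 -0.     0.997]
 [-0.997 -0.    -0.083]
 [ 0.    -1.    -0.   ]]
tilt 0.02 pivot [ 0.4759 -0.11    0.0116]
```

View pics/wrist12.png

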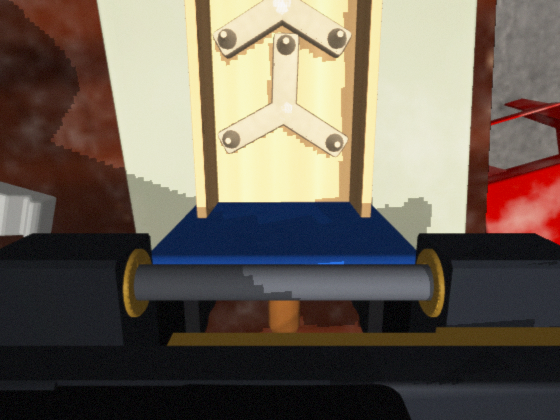

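Call:
play_rows(series=[[0.8,0,-0.02,0,0,0,0],[0.8,0,-0.05,0,0,0,0],[0.8,0,-0.1,0,0,0,0],[0.8,0,-0.2,0,0,0,0],[0.8,0,-0.3,0,0,0,0],[0.8,0,-0.3,0,0,0,0],[0.8,0,-0.3,0,0,0,0],[0.8,0.2,0,0,0,0,0],[0.8,0.3,0,0,0,0,0],[0.8,0.3,0,0,0,0,0],[0.8,0.1,0,0,0,0,0],[0.8,0,0,0,0,0,0]])

```text
time: 23.08
position: [0.4567, -0.3466, 0.1882]
tool_rot: [0.478, -0.52, 0.522, -0.478]
ft_force: [-0.4, 0.2, 0.4]
grip_width: 0.0696
```

Run:
```python
from h import *
o=st()
a,b,c=[eyes.camera(n) for n in('wrist','top','scene')]
cv2.imwrite(f"pics/wrist13.png",a[:,:,::-1]);cv2.imwrite(f"pics/top13.png",b[:,:,::-1]);cv2.imwrite(f"pics/scene13.png",c[:,:,::-1])
D=np.array([.464,-.2542,0])+.0847*d
print('exp mid',D,proj('wrist',[D+up*.034, D+.06*d+up*.046-.036*l, D+.06*d+up*.046+.036*l, D-.068*d+up*.09-.043*l,D-.068*d+up*.09+.043*l]).round())
print('bat corners',[proj('wrist',[x,y,.012]).round() for x,y in [(.5588,-.0568),(.3888,-.0507),(.3842,-.2793),(.5535,-.2869)]])
```

```text
t 23.08 pos [ 0.4567 -0.3466  0.1882] q [-8.440e-01  5.330e-01  1.625e+00 -1.000e-03  9.800e-01 -7.580e-01] F [-0.4  0.2  0.4] M [-0.02 -0.07 -0.07] w 0.0696
tool axes cols
 [[-0.086  0.002  0.996]
 [-0.996 -0.003 -0.086]
 [ 0.003 -1.     0.002]]
exp mid [ 0.47125804 -0.16981155  0.        ] [[ 285.  -48.]
 [ 226. -168.]
 [ 344. -167.]
 [ 210.   45.]
 [ 359.   45.]]
bat corners [array([[ 403., -240.]]), array([[ 146., -225.]]), array([[188., 127.]]), array([[398., 119.]])]
```

View pics/wrist13.png

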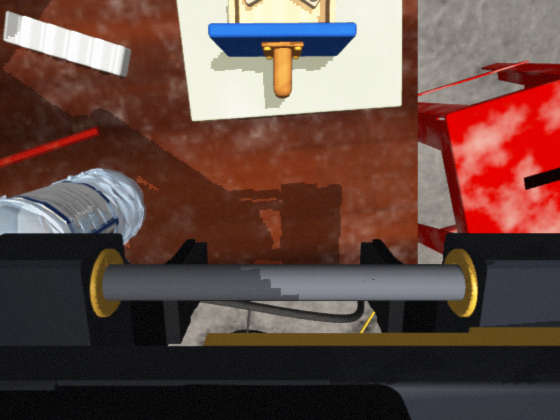

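View pics/top13.png

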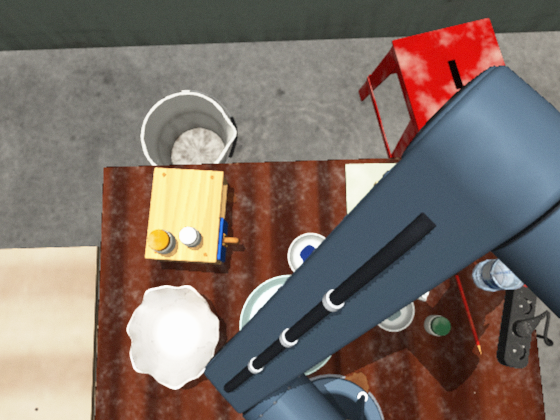

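View pics/scene13.png

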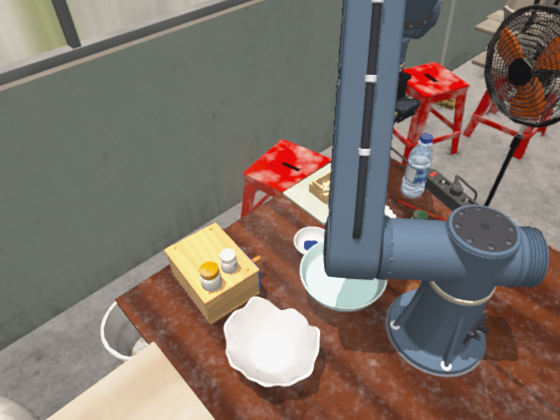

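Call:
play_rows(series=[[0.8,0,-0.2,0,0,0,0],[0.8,0,-0.3,0,0,0,0],[0.8,0,-0.3,0,0,0,0],[0.8,0,-0.2,0,0,0,0],[0.8,-0.2,0,0,0,0,0],[0.8,-0.2,0,0,0,0,0],[0.8,-0.1,0,0,0,0,0],[0.8,0,0,0,0,0,0],[0.8,0,0,0,0,0,0]])

```text
time: 23.98
position: [0.4607, -0.2928, 0.2869]
tool_rot: [-0.48, 0.52, -0.52, 0.479]
ft_force: [0.1, -1.1, 0.4]
grip_width: 0.0696
```

Run:
```python
from h import *
o=st()
D=np.array([.464,-.2542,0])+.0847*d
print(proj('wrist',[D+up*.034, D+.06*d+up*.046-.036*l, D+.06*d+up*.046+.036*l, D-.068*d+up*.09-.043*l,D-.068*d+up*.09+.043*l]).round())
print('bat',[proj('wrist',[x,y,.012]).round() for x,y in [(.5588,-.0568),(.3888,-.0507),(.3842,-.2793),(.5535,-.2869)]])
cv2.imwrite(f"pics/wrist14.png",eyes.camera('wrist')[:,:,::-1])
```

```text
t 23.98 pos [ 0.4607 -0.2928  0.2869] q [-7.700e-01  3.750e-01  1.584e+00 -1.000e-03  1.183e+00 -6.900e-01] F [ 0.1 -1.1  0.4] M [-0.02 -0.13  0.03] w 0.0696
tool axes cols
 [[-0.08  -0.001  0.997]
 [-0.997 -0.    -0.08 ]
 [ 0.    -1.    -0.001]]
[[284.  53.]
 [244. -21.]
 [324. -20.]
 [234. 127.]
 [333. 127.]]
bat [array([[367., -79.]]), array([[187., -70.]]), array([[212., 170.]]), array([[367., 164.]])]
```

View pics/wrist14.png

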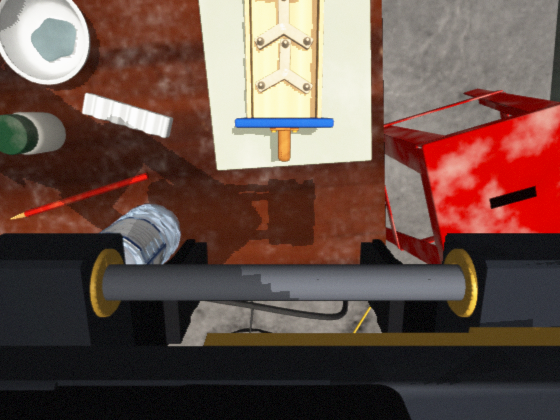

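```bash
python3 -c "
from rig import ticket; print(ticket.hand_in())"
```

```text
the job is handed in; nothing more can be done
None
```

The drawer is out of the cabinet and standing level on the green bat with both stilts in it. I handed the job in at about 24 s; it reported no verdict.

- **Stop:** I gripped the fin and drew the drawer level until it stopped after about 80 mm. The highest wrist reading was 11 N. I then backed off about 1 mm.
- **Tilt and withdrawal:** I tilted the drawer 32° about its bottom rear edge and drew it out under the lip. No reading showed contact, beyond the 3–4 N of the drawer's weight.
- **Placing:** I levelled the drawer, carried it over and lowered it until the bat took its weight. I then released it and rose clear.
- **Last checks:**
  - The tray's middle should be about 1–2 mm from the bat's middle, worked out from the last gripper pose.
  - The wrist picture shows the drawer on the bat and both stilts lying flat inside.
  - The jars and saucer look unmoved in the pictures.
  - The gripper is about 0.2 m clear of everything.

**Disagreement:** one wrist picture taken just after the arm stopped showed the bat's near edge 6–15 px from where I predicted. The next picture agreed to within about 4 px, so I put the difference down to the arm still settling.

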